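# Let the cedar shoe balls out of the lever dispenser into its catch tray

### The job

Push the catch tray of the shoe-ball dispenser fully home under the chute, then press down the black paddle at the front of the rocking lever, which lifts the gate at its other end, and hold it down until all four cedar balls have rolled out into the tray; then let the paddle come back up. Let the balls roll by themselves without touching them, do not lift the gate before the tray is home, and leave the jar, brush, keys and boot insert where they are. Nothing is to be picked up.

Things in the scene. Friction and masses are not known exactly. Their poses are not given: they have to be found in the camera images.
- dispenser: White shoe-ball dispenser fixed to the bench, 405 x 150 mm, 137 mm high. Origin on the bench under the lip (low end) of its chute. x: level, from front (tray end, about to the robot's right) to back, up the chute; z: up. Lane 46 mm wide (58 over its cheeks), falling 8 deg to the lip 58 mm up. Base 6 mm thick, front edge at x = -115 mm. Tray guides 22 mm high. Lever pivot at x = 20, z = 112 mm.
- lever (a joint): Rocking lever, rad: 0 = at rest (paddle up, gate plate at its rear end down across the lane, holding the balls); grows to 0.60 at its stop as the paddle is pressed down. Balls pass under the gate from about 0.47; press to the stop. A spring returns it when let go; it takes about 2.5 N at the paddle at first, 5.5 N at the stop.
- paddle (a point): Centre of the top face of the lever's black paddle (42 mm along the lever, 44 mm wide, 8 mm thick), above the tray. In the dispenser's frame x = -47, y = 0, z = 150 mm at rest (front edge higher, face leaning 0.30 rad, level at half stroke); x = -57, z = 106 mm at the stop; it swings about the pivot between.
- tray (a joint): Slide of the grey catch tray, m: 0 = fully home against its stop under the chute lip; grows as it is drawn out to the front (dispenser -x), at most 0.08. It starts drawn out. Friction about 1.5 N; it stays where it is left.
- tray_front (a point): Middle of the outer front face of the grey open catch tray (112 mm long, 116 mm wide, 5 mm walls, from 7 to 47 mm above the bench), 27 mm above the bench. At x = -112 mm in the dispenser's frame when home. The face looks to the dispenser's -x and is pushed to its +x.
- ball1_center (a point): Centre of cedar ball 1, a loose plain wooden ball 40 mm in diameter, about 20 g; the balls queue in the lane behind the gate, ball 1 lowest. In the tray, whose floor falls a little to one front corner, its centre lies 30 to 45 mm above the bench.
- ball2_center (a point): Centre of cedar ball 2, a loose plain wooden ball 40 mm in diameter, about 20 g; the balls queue in the lane behind the gate, ball 1 lowest. In the tray, whose floor falls a little to one front corner, its centre lies 30 to 45 mm above the bench.
- ball3_center (a point): Centre of cedar ball 3, a loose plain wooden ball 40 mm in diameter, about 20 g; the balls queue in the lane behind the gate, ball 1 lowest. In the tray, whose floor falls a little to one front corner, its centre lies 30 to 45 mm above the bench.
- ball4_center (a point): Centre of cedar ball 4, a loose plain wooden ball 40 mm in diameter, about 20 g; the balls queue in the lane behind the gate, ball 1 lowest. In the tray, whose floor falls a little to one front corner, its centre lies 30 to 45 mm above the bench.
- jar: Glass jar with cork lid, loose bystander, 72 mm in diameter, 104 mm high; origin at the centre of its underside.
- brush: Shoe brush with black plastic handle, loose bystander, 165 x 50 x 44 mm, long along its x; origin at the centre of its underside.
- keys: Silver key ring with two keys, loose bystander lying flat, ring 38 mm across, keys reaching to 80 mm along its x, 4 mm high; origin at the ring's centre, at its underside.
- insert: Yellow silicone boot heel insert, loose bystander lying flat, 101 x 62 x 12 mm, long along its x; origin at its underside near the middle.
Not all that is in view belongs to the job. What is shaped like the part that bears ball2_center but red or yellow is not meant.

How it is judged:
On the way, in this order (a step that is already met when the one before it is completed fails the run):
1. the tray is pushed fully home, the gate still down (value of joint tray below 0.006 m and value of joint lever below 0.1 rad), for 0.2 s.
2. the paddle is pressed down with the fingers and the gate lifted (value of joint tray below 0.006 m and value of joint lever above 0.4 rad and distance between the grasp point and paddle below 0.08 m), for 0.05 s.
3. all four balls are in the tray (x of ball1_center in the frame of dispenser between -0.112 and 0 m and y of ball1_center in the frame of dispenser between -0.058 and 0.058 m and z of each of ball1_center, ball2_center, ball3_center, ball4_center in the frame of dispenser below 0.062 m and x of ball2_center in the frame of dispenser between -0.112 and 0 m and y of ball2_center in the frame of dispenser between -0.058 and 0.058 m and x of ball3_center in the frame of dispenser between -0.112 and 0 m and y of ball3_center in the frame of dispenser between -0.058 and 0.058 m and x of ball4_center in the frame of dispenser between -0.112 and 0 m and y of ball4_center in the frame of dispenser between -0.058 and 0.058 m), for 0.2 s.
At the end, for the whole second after the job is handed in: The tray is home (within 6 mm), all four balls lie in it, and the lever is back at rest (within 0.05 rad) (all of step 3 and value of joint tray below 0.006 m and value of joint lever below 0.05 rad); the robot touches nothing.
It fails at once if the gate is lifted while the tray is not home (value of joint lever above 0.2 rad and value of joint tray above 0.015 m).
It fails at once if the robot touches a ball (contact force between any of the fingers, the arm and ball1 above 0.3 N or contact force between any of the fingers, the arm and ball2 above 0.3 N or contact force between any of the fingers, the arm and ball3 above 0.3 N or contact force between any of the fingers, the arm and ball4 above 0.3 N).
It fails at once if a bystander is moved by more than 20 mm (distance of any of jar, brush, keys, insert from where it was at the start of the episode above 0.02 m).
It fails at once if a bystander is lifted or tipped (height (world z) of any of jar, brush, keys, insert above 0.015 m or angle between jar's own z axis and vertical above 0.35 rad).
It also fails if it takes over 42 s, if anything falls off the work surface, if the arm or the gripper's body presses on something with over 40 N, if the wrist force passes 120 N, or if a joint passes its speed limit or range.

### The arm

A 6-joint arm with a two-finger parallel gripper is mounted at the origin on the work surface. World frame = base frame: x ahead of the robot, y to its left, z up, the work surface at z = 0. Lengths are in m, angles in rad, forces in N, time in s.
With the tool pointing down it reaches from about 0.35 to 0.975 m from the base axis. Payload 4.9 kg.
Tool frame: the origin (TCP) lies on the centre line of the jaws, within the pads' length; the fingertips stand manip.tcp_to_tips ahead of it and the grasp point (between the pads) is the TCP (manip.tcp_to_tips is the distance from the TCP to the fingertips, in m); y points along the fingers, z is the direction in which the jaws open and shut, and the axes are right-handed (so a half turn about y gives the same grasp; the last joint's range is limited). The gripper opens to 85 mm and grips with 20 to 120 N. Pads are 22 mm wide; open, the fingers measure 114 mm over their backs; the gripper's body (76 mm by 85 mm) begins 54 mm behind the grasp point. The pads swing forward as they close: fully open they stand 13 mm farther back than shut.
Start: joints at [1.153, 0.053, 1.613, -0, 1.476, -0.119], TCP at [0.184, 0.597, 0.25] pointing down, gripper open.
Joint ranges: [-3.01, 3.01], [-1.01, 2.22], [0.06, 2.58], [-1.02, 4.17], [0.09, 2.62], [-3.14, 3.14]. Speed limits (rad/s): [2.57, 2.57, 3.14, 3.14, 3.14, 3.14].

### API

Orientations are given as a unit quaternion [w, x, y, z].
In Python, from plant import manip gives the robot as it stands.
- The arm moves only by the tool apply_moves, never from a script. Its argument "moves" is a list of rows, each a list of 7 numbers: the gripper's target within -1 to 1 (shut at 1, half-way at 0, fully open at -1), then the shift along the tool's x, y, z in mm, then the turn, a rotation vector about the tool's x, y, z in degrees. A call has 1 to 20 rows; each row shifts and turns the commanded pose from where the row before left it, along the tool's axes as they then stand; what a row does not reach is not made up. A row lasts 1/10 s, in which the tool goes at most 50 mm and 8.59 degrees, less where a joint would pass 70% of its speed; a pose out of reach is approached as far as the arm can. A call with a gripper value outside its range is refused whole. The fingers move at their own pace and stop on an object; the grip force is fixed at half the most. Time passes only in rows, so rows that do not move let the fingers close. It gives the time, the measured TCP pose, the force and the opening at its end, in the units of the state.
- manip.state(): the state, without advancing time (a new reading comes with each control period).
- manip.grab_frame(name): name is "side" or "top"; returns the picture (420x560x3 uint8, blue, green, red); there is no depth.
- manip.calibration(name): a dict with "mtx" (3x3 intrinsics, pixels), "T" (4x4, takes a point from camera to world coordinates). Camera axes: x right, y down, z forward; pixel columns grow to the right and rows downward; lengths in m; the calibration is good to about 2 mm. A picture is of the moment at which its call begins. calibration takes no time and is no camera call.
- manip.job_done(): hands the job in, once; it reports no verdict.
The state is a dict: "time": time; "joint_pos": joint angles; "joint_vel": joint speeds; "joint_efforts": joint torques, N m; "tool_pos": TCP position; "tool_rot": TCP orientation; "contact_force": force on the tool from outside, world axes, zero at the start; "ft_torque": the same for the moment, N m; "gripper_width": opening from 0.0 (shut) to 1.0 (fully open).
Only numpy, scipy, OpenCV 4.12 (cv2) and the standard library are available. Lean on these libraries where they do the work, as an engineer would, in place of code of your own. Each camera call takes 0.05 s, during which the arm holds its last target. There are 200 camera calls.

## Working session

There is one attempt and no reset: what is moved stays moved. The work goes in short steps, Python scripts to look and compute and a tool call to move; the robot and the scene stay as the last step left them, time stands still between calls to the robot, and variables do not carry over. Pictures are saved under pics/ and viewed, about 8 in all and at most 12, crops included, and the job is handed in when it is done.

Besides the shell and the picture viewer there is one more tool, called after ">>>" in YAML: its name, and indented under it one key for each argument. apply_moves: Moves the arm, as the interface text tells. Its arguments: {"type":"object","properties":{"moves":{"type":"array","items":{"type":"array","items":{"type":"number"}}}},"required":["moves"]}

```bash
mkdir -p pics
python3 - <<'E'
from plant import manip
import cv2,numpy as np
for n in("side","top"):
    cv2.imwrite(f"pics/{n}0.png",manip.grab_frame(n)); c=manip.calibration(n); print(n,np.round(c["mtx"],1).tolist(),np.round(c["T"],4).tolist())
print(manip.tcp_to_tips,manip.state())
E
```

```text
side [[454.2, 0.0, 285.5], [0.0, 454.2, 208.4], [0.0, 0.0, 1.0]] [[-0.984, -0.0853, 0.1566, 0.371], [-0.1774, 0.559, -0.81, 0.8078], [-0.0184, -0.8248, -0.5652, 0.6193], [0.0, 0.0, 0.0, 1.0]]
top [[431.2, 0.0, 281.2], [0.0, 431.2, 215.0], [0.0, 0.0, 1.0]] [[0.0084, -0.9926, 0.1211, 0.4334], [-0.9998, -0.006, 0.02, 0.0692], [-0.0191, -0.1213, -0.9924, 0.8932], [0.0, 0.0, 0.0, 1.0]]
0.019 {'time': 0.1, 'joint_pos': array([ 1.15300588e+00,  5.32951179e-02,  1.61420508e+00, -2.20372967e-05,
        1.47599067e+00, -1.19028389e-01]), 'joint_vel': array([-0.00135583, -0.00276301, -0.00301585,  0.00041446, -0.00060049,
       -0.00158735]), 'joint_efforts': array([-7.00432101e-04, -3.94902921e+01, -3.71363175e+01, -1.81320825e-04,
        3.95269773e-03, -2.93698761e-06]), 'tool_pos': array([0.18375955, 0.5968036 , 0.24915436]), 'tool_rot': array([-0.69858266,  0.69988095, -0.10540565,  0.10506465]), 'contact_force': array([-0.11054579,  0.44582874,  0.01440308]), 'ft_torque': array([-0.01969939, -0.08419252, -0.02444412]), 'gripper_width': 1.002348096229165}
```

View pics/top0.png

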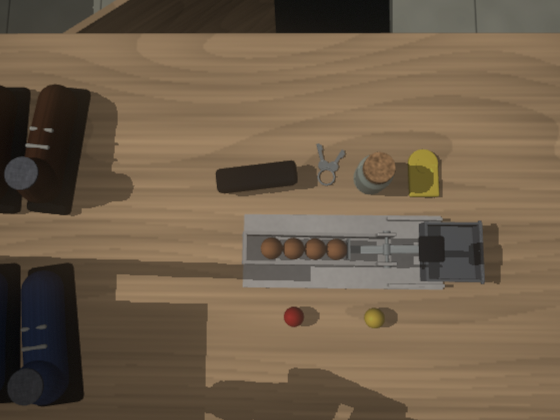

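View pics/side0.png

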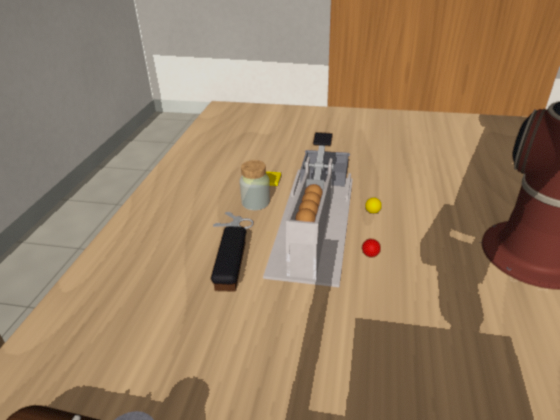

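Top view: the base spans columns 243–443 and rows 213–290, with the tray at (452,250) and its front face near column 483. The black paddle is at (431,249) with its shadow at (476,253). The four cedar balls are at (271..336,249).

Look-alikes: red ball (293,316) and yellow ball (374,318) are decoys; the dark patch (476,253) is a shadow, so the paddle is (431,249) in the top view and (322,139) in the side view.

```bash
cat > h.py <<'E'
from plant import manip
import cv2,numpy as np
def ray(n,p):
    c=manip.calibration(n);d=np.linalg.inv(c["mtx"])@[p[0],p[1],1.];return c["T"][:3,3],c["T"][:3,:3]@d
def plane(n,p,z):
    o,d=ray(n,p);return o+d*(z-o[2])/d[2]
def tri(p,q):
    o,d=ray("top",p);a,e=ray("side",q);s=np.linalg.lstsq(np.c_[d,-e],a-o,rcond=None)[0]
    return (o+d*s[0]+a+e*s[1])/2,np.linalg.norm(o+d*s[0]-a-e*s[1])
def proj(n,P):
    c=manip.calibration(n);q=c["mtx"]@(c["T"][:3,:3].T@(np.asarray(P)-c["T"][:3,3]));return q[:2]/q[2]
E
python3 - <<'E'
from h import *
t=cv2.imread("pics/top0.png");s=cv2.imread("pics/side0.png")
def blob(im,x0,x1,y0,y1,th):
    m=(im[y0:y1,x0:x1].max(2)<th).astype(np.uint8);k=cv2.connectedComponentsWithStats(m)
    i=1+k[2][1:,4].argmax();return k[3][i]+[x0,y0],k[2][i]
a=blob(t,410,450,230,270,32);b=blob(s,305,340,125,150,40);print(a,b,tri(a[0],b[0]))
hsv=cv2.cvtColor(t,cv2.COLOR_BGR2HSV)
for p in[(271,248),(293,248),(315,249),(336,249)]:print(plane("top",p,.09))
for p in[(244,213),(242,288),(443,290),(442,217)]:print("base",plane("top",p,.006))
for p in[(483,223),(484,281)]:print("tray top",plane("top",p,.047))
v=np.hstack([cv2.resize(t[205:300,340:495],None,fx=4,fy=4,interpolation=2)]);cv2.imwrite("pics/c1.png",cv2.convertScaleAbs(v,alpha=1.6))
E
```

```text
Traceback (most recent call last):
ValueError: attempt to get argmax of an empty sequence
```

Run:
```python
from h import *
t=cv2.imread("pics/top0.png");s=cv2.imread("pics/side0.png")
print(t[249,405:490:4].max(1),s[139,300:345:4].max(1))
def blob(im,x0,x1,y0,y1,th):
    m=(im[y0:y1,x0:x1].max(2)<th).astype(np.uint8);k=cv2.connectedComponentsWithStats(m)
    i=1+k[2][1:,4].argmax();return k[3][i]+[x0,y0],k[2][i]
try:
    a=blob(t,410,450,230,270,45);b=blob(s,305,340,125,150,50);print(a,b,tri(a[0],b[0]))
except Exception as e:print(e)
for p in[(271,248),(293,248),(315,249),(336,249)]:print(plane("top",p,.09))
for p in[(244,213),(242,288),(443,290),(442,217)]:print("base",plane("top",p,.006))
for p in[(483,223),(484,281)]:print("tray top",plane("top",p,.047))
v=cv2.resize(t[205:300,340:495],None,fx=4,fy=4,interpolation=2);cv2.imwrite("pics/c1.png",cv2.convertScaleAbs(v,alpha=1.6))
```

```text
[123 122 122 121  39  39  38  38  37  37  77  77  77  76  76  76  52  44
  36  50  81  81] [189 182 188 165  33  35  30  33 146 186 180 175]
(array([431.38801262, 248.67192429]), array([  9,   6,  26,  26, 634], dtype=int32)) (array([322.3372093 , 138.65116279]), array([  9,   8,  17,  12, 172], dtype=int32)) (array([ 0.46788293, -0.1749005 ,  0.14422837]), np.float64(8.779481722490173e-05))
[0.46933746 0.10380347 0.09      ]
[0.46964627 0.0628946  0.09      ]
[0.46810191 0.02206728 0.09      ]
[ 0.46839718 -0.01682131  0.09      ]
base [0.54525164 0.16436784 0.006     ]
base [0.39143592 0.16553964 0.006     ]
base [ 0.39123055 -0.24042654  0.006     ]
base [ 0.53940163 -0.24383451  0.006     ]
tray top [ 0.52317742 -0.30853809  0.047     ]
tray top [ 0.4109985  -0.30507672  0.047     ]
```

View pics/c1.png

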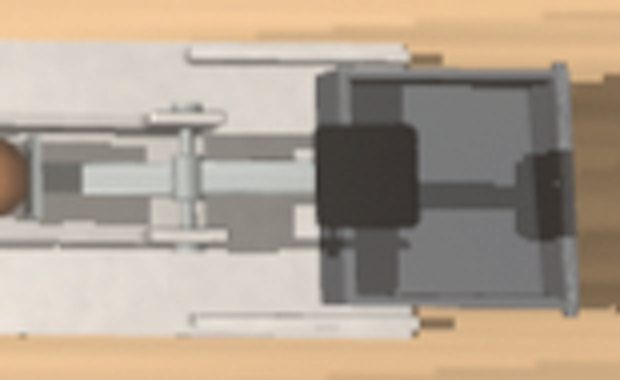

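The crop shows the paddle over the tray mouth, the gate plate just ahead of ball 1, and the tray drawn out about 68 mm. The dispenser axis is almost exactly world +y, with its origin near (0.467,-0.127). The next step is to plan the moves.

```bash
cat >> h.py <<'E'
from scipy.spatial.transform import Rotation as Rn
def R(): q=manip.state()["tool_rot"]; return Rn.from_quat([q[1],q[2],q[3],q[0]])
def goal(yd,zd): # tool y, approx tool z
    y=np.array(yd,float);y/=np.linalg.norm(y);z=np.array(zd,float);z-=y*(z@y);z/=np.linalg.norm(z)
    return Rn.from_matrix(np.c_[np.cross(y,z),y,z])
E
python3 - <<'E'
from h import *
r=R();print(np.round(r.as_matrix(),3))
for zd in([0,1,0],[0,-1,0],[1,0,0],[-1,0,0]):
    g=goal([0,0.21,-0.98],zd);print(zd,np.round((r.inv()*g).as_rotvec(degrees=True),1))
    g=goal([0,0,-1],zd);print(zd,np.round((r.inv()*g).as_rotvec(degrees=True),1))
E
```

```text
[[ 0.956 -0.001  0.294]
 [-0.294 -0.002  0.956]
 [-0.    -1.    -0.002]]
[0, 1, 0] [ 12.1 -17.1   1.8]
[0, 1, 0] [  0.1 -17.1  -0. ]
[0, -1, 0] [ -2.5 162.   17.3]
[0, -1, 0] [  0.  162.9   0.2]
[1, 0, 0] [ 7.8 72.6 10.5]
[1, 0, 0] [ 0.1 72.9  0.1]
[-1, 0, 0] [  11.4 -106.7   -8.5]
[-1, 0, 0] [ 1.000e-01 -1.071e+02 -1.000e-01]
```

>>> apply_moves:
  moves:
    - [1,0,0,0,0,-8.55,0]
    - [1,0,0,0,0,-8.55,0]
    - [1,45,0,0,0,0,0]
    - [1,45,0,0,0,0,0]
    - [1,45,0,0,0,0,0]
    - [1,45,0,0,0,0,0]
    - [1,45,0,-40,0,0,0]
    - [1,45,0,-40,0,0,0]
    - [1,13,0,-45,0,0,0]
    - [1,0,0,-45,0,0,0]
    - [1,0,0,-45,0,0,0]
    - [1,0,0,-45,0,0,0]
    - [1,0,0,-45,0,0,0]
    - [1,0,0,-45,0,0,0]
    - [1,0,0,-45,0,0,0]
    - [1,0,0,-45,0,0,0]
    - [1,0,0,-45,0,0,0]
    - [1,0,0,-45,0,0,0]
    - [1,0,0,-45,0,0,0]
    - [1,0,0,-45,0,0,0]

```text
time: 2.1
tool_pos: [0.4509, -0.0109, 0.25]
tool_rot: [0.707, -0.707, 0.0, -0.0]
contact_force: [0.8, 0.6, -0.6]
gripper_width: 0.002
```

>>> apply_moves:
  moves:
    - [1,4,0,-45,0,0,0]
    - [1,4,0,-45,0,0,0]
    - [1,4,0,-45,0,0,0]
    - [1,4,0,-45,0,0,0]
    - [1,0,0,-45,0,0,0]
    - [1,0,0,-45,0,0,0]
    - [1,0,0,-45,0,0,0]
    - [1,0,0,-45,0,0,0]
    - [1,0,0,-15,0,0,0]
    - [1,0,40,0,0,0,0]
    - [1,0,40,0,0,0,0]
    - [1,0,40,0,0,0,0]
    - [1,0,40,0,0,0,0]
    - [1,0,30,0,0,0,0]
    - [1,0,0,0,6,0,0]
    - [1,0,0,0,6,0,0]
    - [1,0,0,0,0,0,0]

```text
time: 3.8
tool_pos: [0.4671, -0.3852, 0.0594]
tool_rot: [0.777, -0.629, 0.001, -0.001]
contact_force: [1.2, 0.0, -0.8]
gripper_width: -0.0
```

Run:
```python
from h import *
t=manip.grab_frame("top");s=manip.grab_frame("side")
cv2.imwrite("pics/c2.png",cv2.convertScaleAbs(np.vstack([cv2.resize(t[190:310,340:560],None,fx=2.5,fy=2.5),cv2.resize(s[100:220,210:430],None,fx=2.5,fy=2.5)]),alpha=1.4))
print(manip.state()["tool_pos"],np.round(R().as_matrix(),3))
```

```text
[ 0.4673215  -0.38410878  0.06004465] [[ 1.    -0.     0.001]
 [-0.001  0.207  0.978]
 [-0.    -0.978  0.207]]
```

View pics/c2.png

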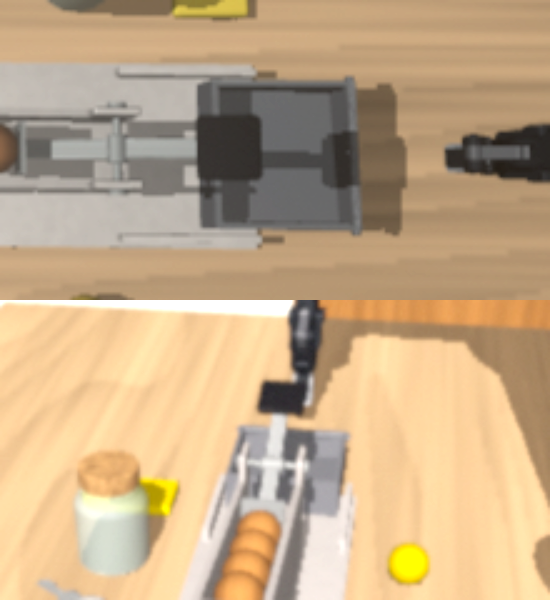

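The tray front face (c2, ~(355,150)) is clear, and the fingers (450,158) line up with the tray's middle. I'll lower and push.

>>> apply_moves:
  moves:
    - [1,0,15.6,-3.3,0,0,0]
    - [1,0,4.1,19.6,0,0,0]
    - [1,0,4.1,19.6,0,0,0]
    - [1,0,2.1,9.8,0,0,0]
    - [1,0,2.1,9.8,0,0,0]
    - [1,0,2.1,9.8,0,0,0]
    - [1,0,2.1,9.8,0,0,0]
    - [1,0,2.1,9.8,0,0,0]
    - [1,0,2.1,9.8,0,0,0]
    - [1,0,2.1,9.8,0,0,0]
    - [1,0,1.2,5.9,0,0,0]

```text
time: 5.0
tool_pos: [0.4675, -0.267, 0.0444]
tool_rot: [0.777, -0.629, -0.0, -0.0]
contact_force: [-0.0, -2.8, -2.5]
gripper_width: -0.0
```

>>> apply_moves:
  moves:
    - [1,0,0.6,2.9,0,0,0]
    - [1,0,0.6,2.9,0,0,0]
    - [1,0,0.6,2.9,0,0,0]
    - [1,0,0,0,0,0,0]

```text
time: 5.4
tool_pos: [0.4674, -0.2587, 0.0446]
tool_rot: [0.777, -0.629, 0.0, -0.0]
contact_force: [0.3, 0.1, 0.7]
gripper_width: 0.0
```

>>> apply_moves:
  moves:
    - [1,0,0.4,2,0,0,0]
    - [1,0,0.4,2,0,0,0]
    - [1,0,0.4,2,0,0,0]

```text
time: 5.7
tool_pos: [0.4675, -0.253, 0.0446]
tool_rot: [0.777, -0.629, 0.0, -0.0]
contact_force: [-0.9, -1.6, -0.8]
gripper_width: -0.0
```

Run:
```python
from h import *
t=manip.grab_frame("top")
cv2.imwrite("pics/c3.png",cv2.convertScaleAbs(cv2.resize(t[200:300,340:500],None,fx=4.5,fy=4.5,interpolation=2),alpha=1.6))
print(manip.state()["tool_pos"],manip.state()["contact_force"])
for X in(.42,.515):print(proj("top",[X,-.239,.047]),proj("top",[X,-.242,.006]))
```

```text
[ 0.46746017 -0.25269988  0.04459166] [ 0.83301094 -0.97479748  0.49529211]
[449.21136142 275.97109207] [443.25646531 275.59599578]
[447.32718811 226.93138572] [441.53638759 228.81479991]
```

View pics/c3.png

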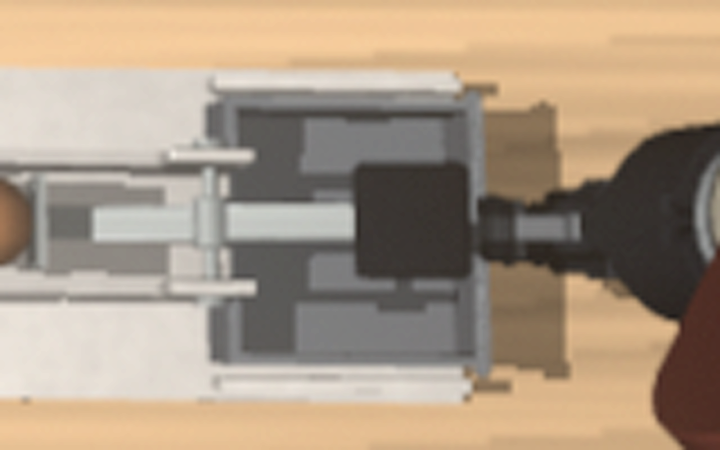

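The outer front edge is at column ~447.5, about where home should be. I'll push on until the stop is felt.

>>> apply_moves:
  moves:
    - [1,0,0.4,2,0,0,0]
    - [1,0,0.4,2,0,0,0]
    - [1,0,0.4,2,0,0,0]
    - [1,0,0,0,0,0,0]

```text
time: 6.15
tool_pos: [0.4675, -0.2512, 0.045]
tool_rot: [0.774, -0.634, -0.0, -0.0]
contact_force: [-1.6, -15.6, -5.7]
gripper_width: 0.002
```

Stop felt (~15 N), so the tray is home. I'll back off, go upright, rise, and move over the paddle.

>>> apply_moves:
  moves:
    - [1,0,-2,-10,0,0,0]
    - [1,0,-6,-29,0,0,0]
    - [1,0,-6,-29,0,0,0]
    - [1,0,0,0,-6,0,0]
    - [1,0,0,0,-6,0,0]
    - [1,0,-40,0,0,0,0]
    - [1,0,-40,0,0,0,0]
    - [1,0,-40,0,0,0,0]
    - [1,0,-30,0,0,0,0]
    - [1,0,-15,30,0,0,0]
    - [1,0,0,45,0,0,0]
    - [1,0,0,45,0,0,0]
    - [1,0,0,15,0,0,0]
    - [1,0,0,0,0,0,0]

```text
time: 7.55
tool_pos: [0.4674, -0.1793, 0.209]
tool_rot: [0.707, -0.707, -0.001, 0.001]
contact_force: [0.7, -0.6, -0.2]
gripper_width: -0.0
```

Run:
```python
from h import *
t=manip.grab_frame("top");s=manip.grab_frame("side")
cv2.imwrite("pics/c4.png",cv2.convertScaleAbs(np.vstack([cv2.resize(t[190:310,340:560],None,fx=2.5,fy=2.5),cv2.resize(s[90:210,210:430],None,fx=2.5,fy=2.5)]),alpha=1.4))
print(manip.state()["tool_pos"],manip.state()["contact_force"],np.round(R().as_matrix(),3))
```

```text
[ 0.46751672 -0.18155556  0.20917013] [ 1.28766632  0.18744522 -0.17979768] [[ 1. -0. -0.]
 [ 0. -0.  1.]
 [-0. -1. -0.]]
```

View pics/c4.png

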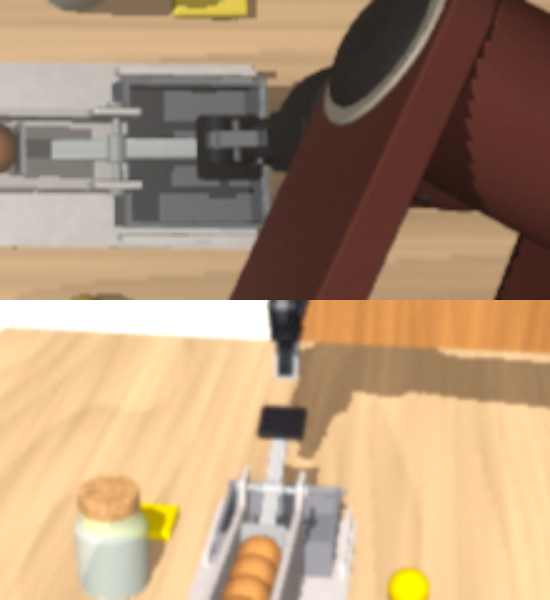

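The tray stayed home (front edge at c4 column ~267), and the fingers are centred over the paddle. Pressing now.

>>> apply_moves:
  moves:
    - [1,0,15,-1,0,0,0]
    - [1,0,15,-1,0,0,0]
    - [1,0,10,0,0,0,0]
    - [1,0,10,0,0,0,0]
    - [1,0,10,0,0,0,0]
    - [1,0,8,0,0,0,0]
    - [1,0,8,0,0,0,0]
    - [1,0,4,0,0,0,0]
    - [1,0,0,0,0,0,0]

```text
time: 8.55
tool_pos: [0.4678, -0.1843, 0.1292]
tool_rot: [-0.706, 0.708, 0.0, 0.0]
contact_force: [-0.9, -4.9, 4.2]
gripper_width: -0.003
```

>>> apply_moves:
  moves:
    - [1,0,2,0,0,0,0]
    - [1,0,2,0,0,0,0]
    - [1,0,0,0,0,0,0]
    - [1,0,0,0,0,0,0]

```text
time: 8.95
tool_pos: [0.4678, -0.1842, 0.1257]
tool_rot: [-0.706, 0.708, 0.0, 0.0]
contact_force: [-0.7, -5.9, 5.7]
gripper_width: -0.002
```

Run:
```python
from h import *
t=manip.grab_frame("top");s=manip.grab_frame("side")
cv2.imwrite("pics/c5.png",cv2.convertScaleAbs(np.vstack([cv2.resize(t[190:310,230:450],None,fx=2.5,fy=2.5),cv2.resize(s[110:230,210:430],None,fx=2.5,fy=2.5)]),alpha=1.4))
print(manip.state()["tool_pos"],manip.state()["contact_force"])
```

```text
[ 0.4678281  -0.18419046  0.12573444] [-0.86150875 -4.7801931   4.66178438]
```

View pics/c5.png

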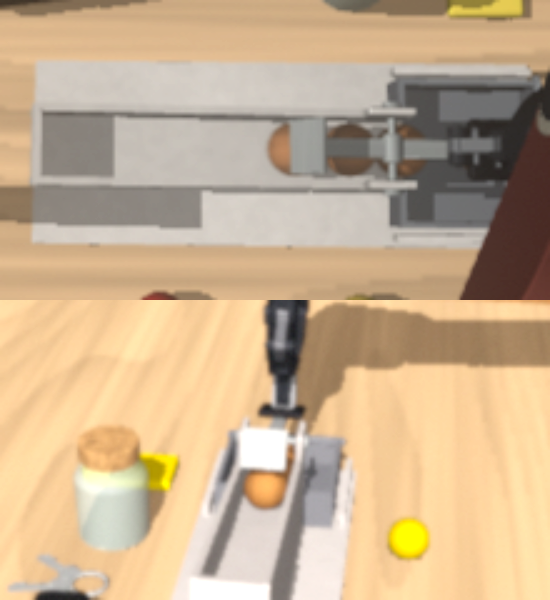

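The gate is up and the balls are rolling. I'll press a bit further to the stop and hold.

>>> apply_moves:
  moves:
    - [1,0,2,0,0,0,0]
    - [1,0,2,0,0,0,0]
    - [1,0,0,0,0,0,0]
    - [1,0,0,0,0,0,0]
    - [1,0,0,0,0,0,0]
    - [1,0,0,0,0,0,0]
    - [1,0,0,0,0,0,0]
    - [1,0,0,0,0,0,0]
    - [1,0,0,0,0,0,0]
    - [1,0,0,0,0,0,0]
    - [1,0,0,0,0,0,0]
    - [1,0,0,0,0,0,0]
    - [1,0,0,0,0,0,0]
    - [1,0,0,0,0,0,0]
    - [1,0,0,0,0,0,0]

```text
time: 10.55
tool_pos: [0.4681, -0.1843, 0.1248]
tool_rot: [-0.706, 0.708, 0.0, 0.0]
contact_force: [-8.5, -1.2, 21.0]
gripper_width: 0.0
```

Run:
```python
from h import *
t=manip.grab_frame("top");s=manip.grab_frame("side")
cv2.imwrite("pics/c6.png",cv2.convertScaleAbs(np.vstack([cv2.resize(t[190:310,280:500],None,fx=2.5,fy=2.5),cv2.resize(s[110:230,210:430],None,fx=2.5,fy=2.5)]),alpha=1.4))
print(manip.state()["tool_pos"],manip.state()["contact_force"])
```

```text
[ 0.46812998 -0.18432741  0.12475905] [-8.06876506 -1.36655926 20.34804276]
```

View pics/c6.png

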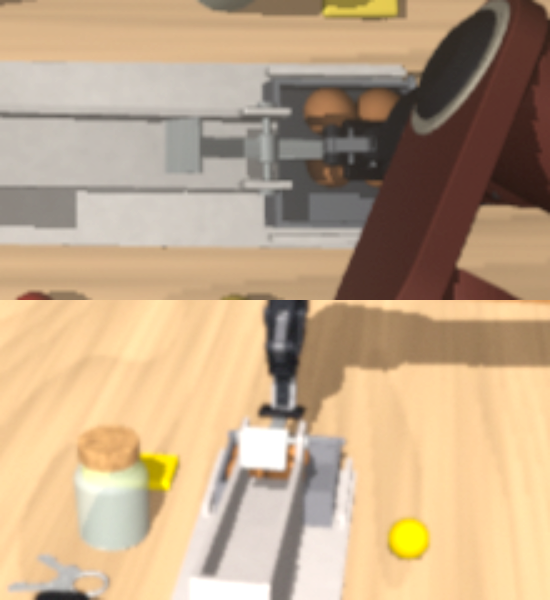

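The lane is empty and the balls lie 2×2 in the tray. At least three are seen clearly and the fourth is partly hidden near (378,180). I'll release the paddle gently and rise clear.

>>> apply_moves:
  moves:
    - [1,0,-5,0,0,0,0]
    - [1,0,-10,0,0,0,0]
    - [1,0,-10,0,0,0,0]
    - [1,0,-10,0,0,0,0]
    - [1,0,-10,0,0,0,0]
    - [1,0,-15,0,0,0,0]
    - [1,0,-30,0,0,0,0]
    - [1,0,-40,0,0,0,0]
    - [1,0,-10,-40,0,0,0]
    - [1,0,0,-45,0,0,0]
    - [1,0,0,-45,0,0,0]
    - [1,0,0,-45,0,0,0]
    - [1,0,0,-45,0,0,0]
    - [1,0,0,0,0,0,0]
    - [1,0,0,0,0,0,0]
    - [1,0,0,0,0,0,0]

```text
time: 12.25
tool_pos: [0.4673, -0.4025, 0.2611]
tool_rot: [0.707, -0.707, 0.0, 0.0]
contact_force: [0.5, 0.3, 0.2]
gripper_width: 0.002
```

Run:
```python
from h import *
t=manip.grab_frame("top");s=manip.grab_frame("side")
cv2.imwrite("pics/c7.png",cv2.convertScaleAbs(np.vstack([cv2.resize(t[190:310,280:500],None,fx=2.5,fy=2.5),cv2.resize(s[90:210,210:430],None,fx=2.5,fy=2.5)]),alpha=1.4))
print(manip.state()["tool_pos"],manip.state()["contact_force"])
def blob(im,x0,x1,y0,y1,th):
    m=(im[y0:y1,x0:x1].max(2)<th).astype(np.uint8);k=cv2.connectedComponentsWithStats(m)
    i=1+k[2][1:,4].argmax();return k[3][i]+[x0,y0],k[2][i]
print(blob(t,410,450,230,270,45),blob(s,305,340,125,150,50))
```

```text
[ 0.46758866 -0.40208212  0.26141055] [0.21568242 0.20050431 0.26895313]
(array([431.34810127, 248.88449367]), array([  9,   6,  26,  31, 632], dtype=int32)) (array([322.34883721, 138.71511628]), array([  9,   8,  17,  12, 172], dtype=int32))
```

View pics/c7.png

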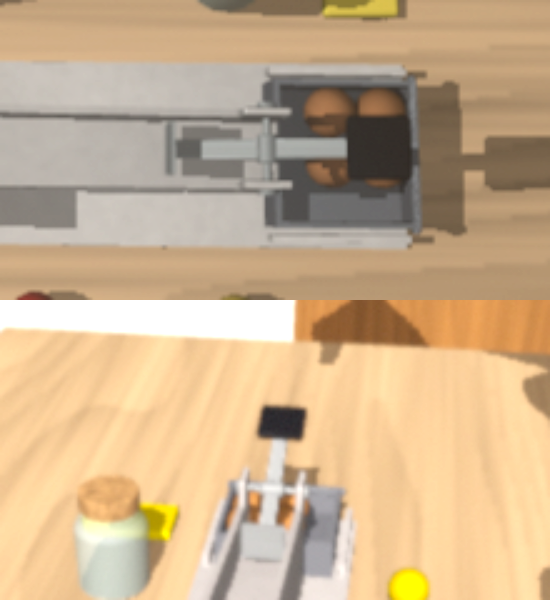

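All four balls are visible in the tray at (330,108), (380,105), (330,170) and (380,180). The tray is home, the gate is down, and the paddle is back at its starting pixels. Nothing is in contact with the robot.

```bash
python3 -c "
from plant import manip
print(manip.job_done())"
```

```text
the job is handed in; nothing more can be done
None
```

I pushed the tray home and felt its stop at about 15 N. Then I pressed the paddle to its stop (about 20 N) and held it until the lane was empty. I let the paddle come back up and withdrew the arm before handing in at about 12 s; no verdict is reported.

- **Balls and tray:** the last pictures show all four balls in the tray, one partly hidden by the paddle, and the tray still home.
- **Lever:** the paddle is back within 0.3 px of its starting position in both views, so the lever is at rest.
- **Contact:** the force on the tool read about zero.
- **Bystanders:** I never moved near the jar, brush, keys or insert. The last crops show the jar and insert looking undisturbed; I did not re-measure any of the four, and the brush and keys were outside those crops.

No check failed or disagreed.

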